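Nest the specimen cups in the washer cradle and lay the retaining bar across

ROBOT

A 6-joint arm with a two-finger parallel gripper is mounted at the origin on the work surface. World frame = base frame: x ahead of the robot, y to its left, z up, the work surface at z = 0. Lengths are in m, angles in rad, forces in N, time in s.
With the tool pointing down it reaches from about 0.35 to 0.975 m from the base axis. Payload 4.9 kg.
Tool frame: the origin (TCP) lies at the very end of the fingers, on their centre line; the grasp point (between the pads) lies ctrl.hold_point_z behind it (ctrl.hold_point_z is the distance from the TCP to the grasp point, in m); z points along the fingers, y is the line along which they close (so a half turn about z gives the same grasp; the last joint's range is limited). The gripper opens to 85 mm and grips with 20 to 120 N. Pads are 22 mm wide; open, the fingers measure 114 mm over their backs; the gripper's body (76 mm by 85 mm) begins 54 mm behind the grasp point. The pads swing forward as they close: fully open they stand 13 mm farther back than shut.
Start: joints at [1.094, 0.053, 1.613, -0, 1.476, -0.119], TCP at [0.219, 0.585, 0.231] pointing down, gripper open.
Joint ranges: [-3.01, 3.01], [-1.01, 2.22], [0.06, 2.58], [-1.02, 4.17], [0.09, 2.62], [-3.14, 3.14]. Speed limits (rad/s): [2.57, 2.57, 3.14, 3.14, 3.14, 3.14].

INTERFACE

Orientations are given as a rotation vector (axis times angle).
In Python, from station import ctrl gives the robot as it stands. The module is installed in compiled form; this text tells all that it offers.
- The arm moves only by the tool jog_arm, never from a script. Its argument "deltas" is a list of rows, each a list of 3 entries, a list of its own where there are three numbers: the closure, from -1 (fully open) to 1 (shut), then the shift along the world's x, y, z scaled (see below), then the turn, a rotation vector about the world's x, y, z scaled (see below). A call has 1 to 12 rows; each row is the pose to reach, as a shift and turn from the pose commanded when the call began, turning the shorter way round; what a row does not reach only later rows make up. The controller multiplies each number of a shift by 0.4 m and each number of a turn by 180 degrees. A row lasts 1/12 s, in which the tool goes at most 41.7 mm and 7.16 degrees, less where a joint would pass 70% of its speed; a pose out of reach is approached as far as the arm can. A call with a number of a shift or a turn outside -1 to 1 is refused whole. A call with a gripper value outside its range is refused whole. The fingers move at their own pace and stop on an object; "squeeze" is the grip in N (left out, the last holds). Time passes only in rows, so rows that repeat a pose let the fingers close. It gives the time, the measured TCP pose, the force, the opening and the grip force at its end, in the units of the state.
- ctrl.get_obs(): the state, without advancing time (a new reading comes with each control period).
- ctrl.get_image(name): name is "side" or "top"; returns the picture (420x560x3 uint8, red, green, blue); there is no depth.
- ctrl.get_calibration(name): a dict with "K" (3x3 intrinsics, pixels), "dist_coeffs" ([k1, k2, p1, p2, k3] as OpenCV has them; the pictures are not rectified), "extrinsics" (4x4, takes a point from world to camera coordinates). Camera axes: x right, y down, z forward; pixel columns grow to the right and rows downward; lengths in m; the calibration is good to about 2 mm. A picture is of the moment at which its call begins. get_calibration takes no time and is no camera call.
- ctrl.finish_job(): hands the job in; it is judged then, once.
The state is a dict: "t": time; "q": joint angles; "dq": joint speeds; "effort": joint torques, N m; "tool_pos": TCP position; "tool_rot": TCP orientation; "contact_force": force on the tool from outside, world axes, zero at the start; "wrist_torque": the same for the moment, N m; "opening": finger opening in m; "grip_force": force on a finger pad.
Only numpy, scipy, OpenCV 4.12 (cv2) and the standard library are available. Lean on these libraries where they do the work, as an engineer would, in place of code of your own. Each camera call takes 0.05 s, during which the arm holds its last target. There are 200 camera calls.

TASK

Finish loading the washer cradle: lift the retaining bar out and put it aside on the bench, lay the loose cup from the drying mat on the cradle's rails behind the two cups already there, mouth towards the end plate like theirs, and push the row from behind until all three cups sit fully home inside one another against the end plate. Then lay the bar back across both side plates, in the pair of notches right behind the stack. Leave the tube rack, the bottle and the jar where they are.

Things in the scene. Friction and masses are not known exactly. Their poses are not given: they have to be found in the camera images.
- cradle: dark steel cup cradle, fixed, 268 x 165 mm. Origin: on the bench under its middle; +x runs along it to the end plate. Two 8 mm rods (rails) at y = +-15 mm, centres 16 mm up, run from x = -130 mm to the end plate; cups lie on them with their axis 43.5 mm up at the mouth, 36.5 mm at the base. The end away from the plate is open (only a 20 mm high cross strip).
- cradle_stop (a point): middle of the end plate's inner face, at x = +130, y = 0, z = 42 mm of the cradle; the plate is 82 mm high. Three nested cups against it reach 126 to 132 mm back from it (they lie a little tilted, mouth up)
- cradle_notches (a point): a point midway between the side plates (y = +-80 mm, 5 mm thick, tops 48.5 mm up), at x = -44, z = 34 mm of the cradle: the middle of the third notch pair. Five facing pairs of open-topped notches, 21 mm wide, floor 34 mm up, round-headed teeth between, are centred at x = +16, -14, -44, -74 and -104 mm
- bar: flat aluminium retaining bar, 190 x 18 x 8 mm, about 160 g, with a steel bow handle on its middle and raised end shoulders that sit outside the side plates (4 mm of play lengthways). Origin: middle of its underside; y along the bar, z up. It starts across the cradle in the notches at x = -74 mm; it stands by itself on its flat underside on the bench.
- bar_grip (a point): middle of the bow handle's top rod: a 10 mm thick round rod, 60 mm long, parallel to the bar, 54 mm above the bar's underside and over its middle
- cup_a: tapered white plastic cup, 66 mm long, lying in the cradle 3 to 10 mm from the end plate. Outside diameter 56 mm at the mouth, 43 mm at 5 mm from the base, bevelled to 36 mm at the base face; wall 2 mm; about 35 g. Origin: middle of the base's flat outer face; +x along its axis to the mouth (its yaw is where the mouth points; roll about x is of no matter)
- cup_b: the same cup again, lying in the cradle behind cup_a with 7 to 30 mm between its mouth and cup_a's base. Axes as cup_a. Cups nest with about 1 mm of side play; ribs inside stop the inner cup when the two base faces are 30 mm apart: that is fully home
- cup_c: the same cup again: the loose one, lying on its side between two ribs of the drying mat, its axis 27.5 mm up at the base and 35 mm at the mouth. Axes as cup_a
- mat: black rubber drying mat, fixed, 140 x 112 mm, with five rounded ribs along its x, 24 mm apart and up to 9 mm high. Origin: under its middle. The loose cup lies lengthways between two ribs.
- tube_rack: white rack of capped blood tubes, 200 x 102 mm, 96 mm high; origin under its middle, x along its length. Bystander.
- reagent: amber glass bottle, 64 mm across, 150 mm high; origin under its middle. Bystander.
- jar: clear screw-cap jar, 70 mm across, 75 mm high; origin under its middle. Bystander.
There are look-alikes about, which are no part of the job. There is more than one size of the bar; the job needs the smallest.

How it is judged:
On the way, in this order (a step that is already met when the one before it is completed fails the run):
1. the bar is out of the cradle and put down on the bench (height (world z) of bar below 0.012 m and linear speed of bar below 0.03 m/s), for 0.2 s.
2. the loose cup lies on the rails behind the other two, mouth towards the end plate (x of cup_c in the frame of cradle between -0.14 and 0.02 m and y of cup_c in the frame of cradle between -0.012 and 0.012 m and z of cup_c in the frame of cradle between 0.025 and 0.055 m and angle between the x axis of cup_c and the x axis of cradle, either way round below 0.25 rad), for 0.1 s.
3. all three cups are nested fully home against the end plate (x of cup_a in the frame of cradle between 0.048 and 0.075 m and y of cup_a in the frame of cradle between -0.012 and 0.012 m and z of cup_a in the frame of cradle between 0.02 and 0.065 m and x of cup_b in the frame of cradle between 0.015 and 0.045 m and y of cup_b in the frame of cradle between -0.012 and 0.012 m and z of cup_b in the frame of cradle between 0.02 and 0.065 m and x of cup_c in the frame of cradle between -0.016 and 0.015 m and y of cup_c in the frame of cradle between -0.012 and 0.012 m and z of cup_c in the frame of cradle between 0.02 and 0.065 m and distance between cup_b and cup_a below 0.035 m and angle between the x axis of cup_b and the x axis of cup_a, either way round below 0.1 rad and distance between cup_c and cup_b below 0.035 m and angle between the x axis of cup_c and the x axis of cup_b, either way round below 0.1 rad), for 0.2 s.
At the end, for the whole second after the job is handed in: cups nested on the rails against the end plate (within 15 mm): neighbouring bases within 35 mm, axes within 0.10 rad, off the middle under 12 mm; bar level in both notches right behind them (within 4 mm along the cradle and in height, 8 mm sideways, 0.06 rad); all at rest (all of step 3 and x of bar in the frame of cradle between -0.018 and -0.01 m and y of bar in the frame of cradle between -0.008 and 0.008 m and z of bar in the frame of cradle between 0.03 and 0.037 m and angle between the y axis of bar and the y axis of cradle, either way round below 0.06 rad and angle between the z axis of bar and the z axis of cradle, either way round below 0.08 rad and linear speed of each of cup_a, cup_b, cup_c, bar below 0.02 m/s); the robot touches nothing.
It fails at once if the tube rack is shifted by more than 25 mm (distance of tube_rack from where it was at the start of the episode above 0.025 m).
It fails at once if the bottle is shifted by more than 25 mm (distance of reagent from where it was at the start of the episode above 0.025 m).
It fails at once if the jar is shifted by more than 25 mm (distance of jar from where it was at the start of the episode above 0.025 m).
It also fails if it takes over 72 s, if anything falls off the work surface, if the arm or the gripper's body presses on something with over 40 N, if the wrist force passes 120 N, or if a joint passes its speed limit or range.

## Working session

There is one attempt and no reset: what is moved stays moved. The work goes in short steps, Python scripts to look and compute and a tool call to move; the robot and the scene stay as the last step left them, time stands still between calls to the robot, and variables do not carry over. Pictures are saved under pics/ and viewed, at most 10 in all, crops included, and the job is handed in when it is done.

Besides the shell and the picture viewer there is one more tool, called as name(argument=value, ...) on one line, values as JSON. jog_arm: Moves the arm, as the interface text tells. Its arguments: {"type":"object","properties":{"deltas":{"type":"array","items":{"type":"array"}},"squeeze":{"type":"number"}},"required":["deltas"]}

```bash
mkdir -p pics; cat > h.py <<'E'
import numpy as np, cv2
from station import ctrl
from scipy.spatial.transform import Rotation as R
from scipy.optimize import least_squares
def cal(n):
    c=ctrl.get_calibration(n); return np.array(c["K"],float),np.array(c["dist_coeffs"],float),np.array(c["extrinsics"],float)
def proj(n,P):
    K,d,E=cal(n); return cv2.projectPoints(np.array(P,float).reshape(-1,3),cv2.Rodrigues(E[:3,:3])[0],E[:3,3],K,d)[0].reshape(-1,2)
def ray(n,uv):
    K,d,E=cal(n); p=cv2.undistortPoints(np.array([[uv]],float),K,d)[0,0]
    Rm=E[:3,:3]; return -Rm.T@E[:3,3], Rm.T@np.array([p[0],p[1],1.])
def atz(n,uv,z):
    o,d=ray(n,uv); return o+d*(z-o[2])/d[2]
def tri(uvt,uvs):
    A=[];b=[]
    for n,uv in (("top",uvt),("side",uvs)):
        o,d=ray(n,uv); d/=np.linalg.norm(d); M=np.eye(3)-np.outer(d,d); A.append(M); b.append(M@o)
    A=np.vstack(A);b=np.hstack(b);x=np.linalg.lstsq(A,b,rcond=None)[0]
    return x, np.linalg.norm(A@x-b)
def save(n,f,crop=None,s=1):
    im=ctrl.get_image(n)[:,:,::-1]
    if crop: x0,y0,x1,y1=crop; im=im[y0:y1,x0:x1]
    cv2.imwrite(f,cv2.resize(im,None,fx=s,fy=s,interpolation=cv2.INTER_CUBIC))
E
python3 - <<'E'
from h import *
t=ctrl.get_image("top")[:,:,::-1]; s=ctrl.get_image("side")[:,:,::-1]
cv2.imwrite("pics/top.png",cv2.resize(t,(800,600),interpolation=cv2.INTER_CUBIC)); cv2.imwrite("pics/side.png",cv2.resize(s,(800,600),interpolation=cv2.INTER_CUBIC))
cv2.imwrite("t0.png",t);cv2.imwrite("s0.png",s)
np.set_printoptions(precision=3,suppress=True)
for n in("top","side"):
    K,d,E=cal(n);print(n,K.ravel(),d,-E[:3,:3].T@E[:3,3],E[:3,:3].ravel())
print(ctrl.get_obs(),ctrl.hold_point_z)
E
```

```text
top [409.352   0.    281.172   0.    409.352 213.028   0.      0.      1.   ] [0.036 0.    0.    0.    0.   ] [ 0.238 -0.01   1.287] [ 0.008 -1.    -0.002 -0.975 -0.007 -0.222  0.222  0.004 -0.975]
side [522.372   0.    291.298   0.    522.372 215.847   0.      0.      1.   ] [0.023 0.    0.    0.    0.   ] [0.454 1.317 1.283] [-0.999 -0.034  0.003 -0.025  0.677 -0.736  0.023 -0.735 -0.677]
{'t': 0.1, 'q': array([ 1.094,  0.053,  1.614,  0.   ,  1.476, -0.119]), 'dq': array([ 0.   , -0.001, -0.003,  0.001,  0.001,  0.002]), 'effort': array([ -0.   , -39.49 , -37.136,  -0.   ,   0.004,  -0.   ]), 'tool_pos': array([0.219, 0.585, 0.23 ]), 'tool_rot': array([-0.559, -3.091,  0.003]), 'contact_force': array([-0.435,  0.04 , -0.215]), 'wrist_torque': array([-0.008, -0.003,  0.053]), 'grip_force': 0.0, 'opening': 0.0852289033605538} 0.0187
```

View pics/top.png

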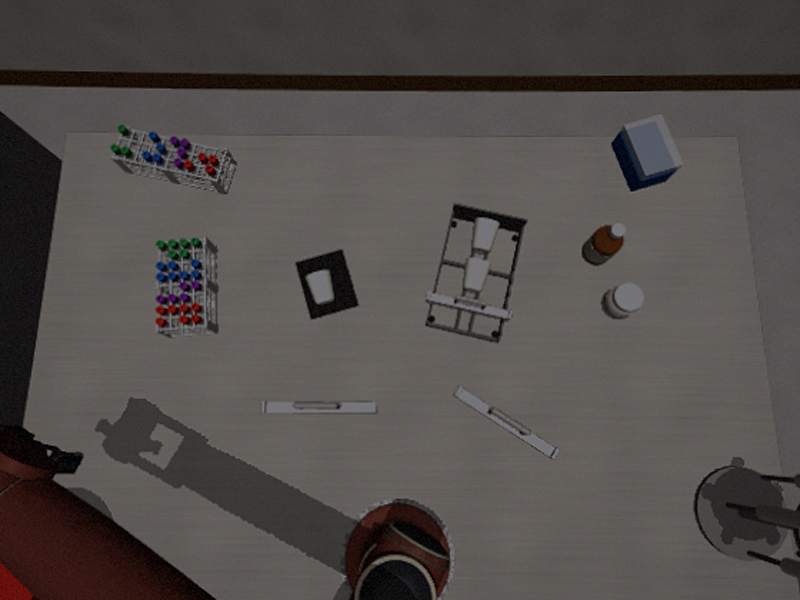

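View pics/side.png

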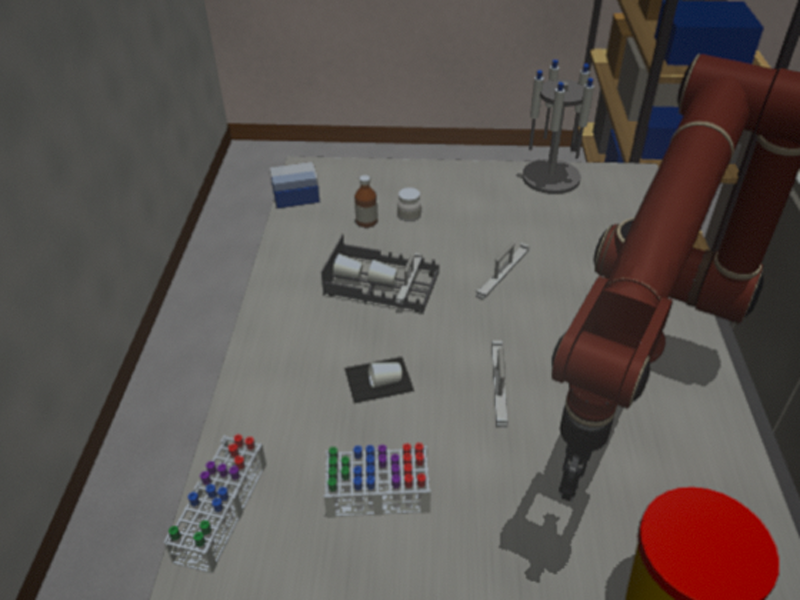

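Bar candidates in the top view (800 px): one across the cradle at (468,304), and look-alikes on the bench at (320,407) and (505,421). The job's bar starts in the cradle. I'll confirm in enlarged crops.

```bash
python3 - <<'E'
import cv2,numpy as np
f=lambda a:np.clip(255*(a/255.)**0.6,0,255).astype('uint8')
t=cv2.imread("t0.png");s=cv2.imread("s0.png")
def c(im,x0,y0,x1,y1,k,fn):
    a=cv2.resize(f(im[y0:y1,x0:x1]),None,fx=k,fy=k,interpolation=cv2.INTER_CUBIC)
    for x in range(x0,x1,10): cv2.putText(a,str(x),(int((x-x0)*k),8),0,.3,(0,255,255)); cv2.line(a,(int((x-x0)*k),10),(int((x-x0)*k),14),(0,255,255))
    for y in range(y0,y1,10): cv2.putText(a,str(y),(0,int((y-y0)*k)+4),0,.3,(0,255,255))
    cv2.imwrite(fn,a)
c(t,195,135,375,250,4.4,"pics/tc.png"); c(s,215,160,325,285,4.8,"pics/sc.png")
E
```

```text
(no output)
```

View pics/tc.png

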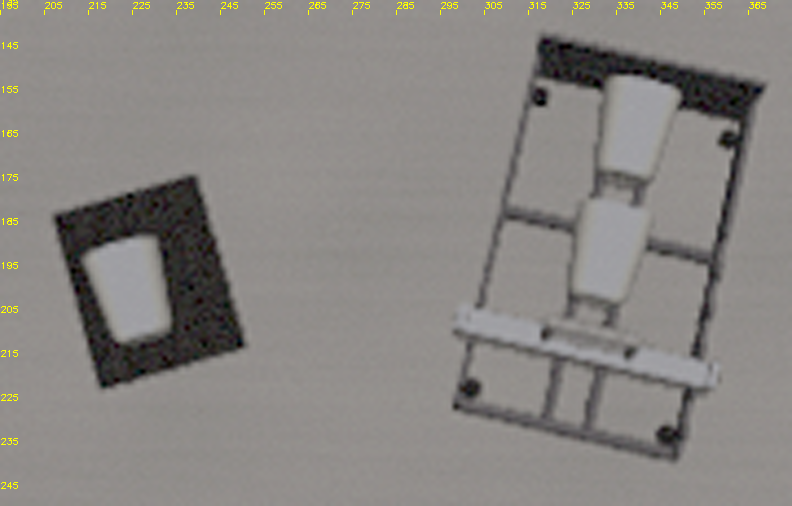

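View pics/sc.png

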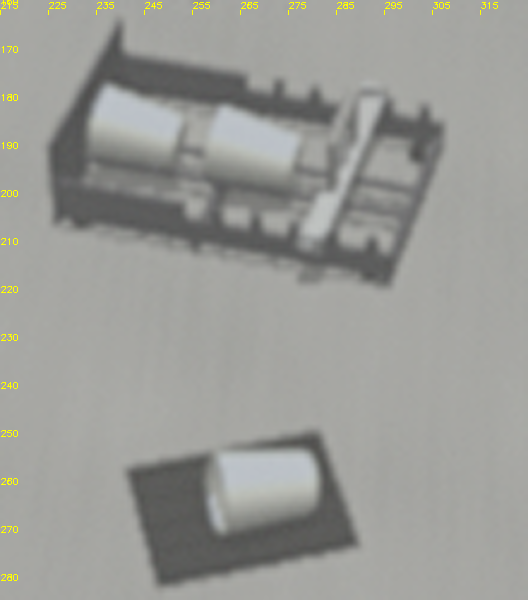

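The cradle bar (top crop (455,318)–(718,378), side crop (312,240)–(372,92)) lies in the notches and is the one needed. The loose cup on the mat has its wide mouth at the top of the top crop (120,245) and its base at (142,340).

```bash
cat > fit.py <<'E'
from h import *
np.set_printoptions(precision=4,suppress=True)
t=lambda u,v:((u+.5)/4.4-.5+195,(v+.5)/4.4-.5+135)
s=lambda u,v:((u+.5)/4.8-.5+215,(v+.5)/4.8-.5+160)
def pose(p,P): 
    c,S=np.cos(p[2]),np.sin(p[2]); P=np.array(P,float)
    return np.c_[p[0]+c*P[:,0]-S*P[:,1],p[1]+S*P[:,0]+c*P[:,1],P[:,2]+(p[3] if len(p)>3 else 0)]
def fit(obs,p0):
    def r(p):
        o=[]
        for n,uv,P in obs: o.append((proj(n,pose(p,[P]))-uv).ravel())
        return np.hstack(o)
    f=least_squares(r,p0,loss='soft_l1');return f.x,r(f.x).reshape(-1,2)
if __name__=="__main__":
    m=1e-3*np.array
    cr=[("top",t(542,35),(.134,.0825,.082)),("top",t(765,86),(.134,-.0825,.082)),("top",t(453,406),(-.134,.0825,0)),("top",t(678,460),(-.134,-.0825,0)),
    ("side",s(120,20),(.132,-.0825,.082)),("side",s(50,148),(.134,.0825,.082)),("side",s(57,222),(.134,.0825,0)),("side",s(390,285),(-.134,.0825,0))]
    x,r=fit(cr,[.6,-.1,0]);print("cradle3",x);print(r)
    x4,r=fit(cr,[.6,-.1,0,0]);print("cradle4",x4)
    mt=[("top",t(*a),b+(.003,)) for a,b in zip([(53,214),(195,176),(244,346),(102,387)],[(.07,.056),(.07,-.056),(-.07,-.056),(-.07,.056)])]
    mt+=[("side",s(*a),b+(.003,)) for a,b in zip([(160,586),(127,468),(319,431),(358,545)],[(.07,.056),(.07,-.056),(-.07,-.056),(-.07,.056)])]
    xm,r=fit(mt,[.6,.2,0,0]);print("mat",xm,abs(r).max())
    # bar: centre of ends
    for nm,P in (("bar top mid",(-.074,0,.042)),("bar end+",(-.074,.095,.042)),("bar end-",(-.074,-.095,.042)),("grip",(-.074,0,.088)),("grip+",(-.074,.03,.088)),("grip-",(-.074,-.03,.088))):
        W=pose(x,[P]);a=proj("top",W)[0];b=proj("side",W)[0]
        print(nm,W,"tc",(a-[195,135]+.5)*4.4,"sc",(b-[215,160]+.5)*4.8)
    # cups by silhouettes
    im={"top":cv2.imread("t0.png"),"side":cv2.imread("s0.png")}
    th=np.linspace(0,2*np.pi,48,endpoint=False)
    def hull(n,p): # p x,y(base),yaw,zb,zm
        ax=np.array([np.cos(p[2]),np.sin(p[2]),(p[4]-p[3])/.066]);ax/=np.linalg.norm(ax)
        u=np.cross(ax,[0,0,1]);u/=np.linalg.norm(u);w=np.cross(u,ax);P=[]
        for l,rr in((0,.018),(.005,.0215),(.066,.028)): P.append(np.array([p[0],p[1],p[3]])+ax*l+rr*(np.outer(np.cos(th),u)+np.outer(np.sin(th),w)))
        return cv2.convexHull(proj(n,np.vstack(P)).astype(np.float32))
    def edge(n,box,lv):
        x0,y0,x1,y1=box;g=cv2.cvtColor(im[n],cv2.COLOR_BGR2GRAY)[y0:y1,x0:x1]
        k=6;g=cv2.resize(g,None,fx=k,fy=k,interpolation=cv2.INTER_LINEAR);M=(g>lv).astype('uint8')
        c=max(cv2.findContours(M,cv2.RETR_EXTERNAL,cv2.CHAIN_APPROX_NONE)[0],key=cv2.contourArea)[:,0].astype(float)
        return ((c+.5)/k-.5+[x0,y0])[::5]
    def cup(bt,bs,lv,p0,free):
        E={"top":edge("top",bt,lv),"side":edge("side",bs,lv)}
        def full(q): p=np.array(p0,float);p[:free]=q;return p
        def r(q):
            p=full(q);o=[]
            for n in E:
                h=hull(n,p);o+=[cv2.pointPolygonTest(h,(float(a),float(b)),True) for a,b in E[n]]
            return np.array(o)
        f=least_squares(r,p0[:free],loss='soft_l1',diff_step=1e-4,x_scale=[.01,.01,.1,.01,.01][:free]);return f.x,np.sqrt(np.mean(r(f.x)**2))
    g=lambda n,b:None
    print("c3",cup((208,183,240,218),(253,249,287,275),75,[xm[0]-.03,xm[1]+.01,xm[2],.0275,.035],3))
    print("c5",cup((208,183,240,218),(253,249,287,275),75,[xm[0]-.03,xm[1]+.01,xm[2],.0275,.035],5))
    gt=cv2.cvtColor(im["top"],cv2.COLOR_BGR2GRAY);gs=cv2.cvtColor(im["side"],cv2.COLOR_BGR2GRAY)
    print("levels",gt[200,223],gt[200,240],gs[262,270],gs[275,250],gt[180,260],gt[165,340],gt[190,330])
E
python3 fit.py
```

```text
Traceback (most recent call last):
  File "fit.py", line 15, in <module>
    m=1e-3*np.array
      ~~~~^~~~~~~~~
TypeError: unsupported operand type(s) for *: 'float' and 'builtin_function_or_method'
```

```bash
sed -i '/m=1e-3/d' fit.py; python3 fit.py
```

```text
cradle3 [ 0.5921 -0.1678 -0.2226]
[[-0.4063 -0.1748]
 [ 0.8007 -0.5492]
 [ 0.0718  2.106 ]
 [-0.279   1.5173]
 [-0.2203 -0.8838]
 [-1.1048 -0.8385]
 [-0.6828  0.8401]
 [ 0.2639  0.4376]]
cradle4 [ 0.5924 -0.1682 -0.2231 -0.0015]
mat [ 0.5777  0.167   0.2989 -0.0014] 1.250232507810182
bar top mid [[ 0.5199 -0.1515  0.042 ]] tc [588.3296 349.8387] sc [343.0335 162.8052]
bar end+ [[ 0.5409 -0.0588  0.042 ]] tc [457.3739 320.1403] sc [309.4672 242.9894]
bar end- [[ 0.499  -0.2441  0.042 ]] tc [720.5666 379.8105] sc [374.3186  88.0622]
grip [[ 0.5199 -0.1515  0.088 ]] tc [595.7141 335.0425] sc [342.7856 116.13  ]
grip+ [[ 0.5266 -0.1222  0.088 ]] tc [552.7074 325.3156] sc [332.2685 140.7167]
grip- [[ 0.5133 -0.1807  0.088 ]] tc [638.8585 344.798 ] sc [353.068   92.0909]
c3 (array([0.5281, 0.1575, 0.3869]), np.float64(2.9704305582435864))
c5 (array([0.5276, 0.1629, 0.3565, 0.0373, 0.052 ]), np.float64(2.555138951481647))
levels 118 16 153 44 101 117 117
```

```bash
python3 - <<'E'
s=open('fit.py').read()
s=s.replace("""        c=max(cv2.findContours(M,cv2.RETR_EXTERNAL,cv2.CHAIN_APPROX_NONE)[0],key=cv2.contourArea)[:,0].astype(float)
""","""        L=cv2.connectedComponents(M)[1];M=(L==L[M.shape[0]//2,M.shape[1]//2]).astype('uint8')
        c=max(cv2.findContours(M,cv2.RETR_EXTERNAL,cv2.CHAIN_APPROX_NONE)[0],key=cv2.contourArea)[:,0].astype(float)
        print(n,(c.min(0)/k+[x0,y0]),(c.max(0)/k+[x0,y0]))
""")
s=s.replace('("top",t(453,406),(-.134,.0825,0)),("top",t(678,460),(-.134,-.0825,0))','("top",t(455,318),(-.074,.095,.043)),("top",t(718,378),(-.074,-.095,.043)),("side",s(312,240),(-.074,.095,.042)),("side",s(373,88),(-.074,-.095,.043))')
s=s.replace(',("side",s(57,222),(.134,.0825,0)),("side",s(390,285),(-.134,.0825,0))','')
s=s.replace("(208,183,240,218)","(206,183,240,218)").replace("(253,249,287,275)","(255,249,285,275)").replace(",75,[xm",",70,[xm")
open('fit.py','w').write(s)
E
python3 fit.py
```

```text
cradle3 [ 0.5913 -0.1665 -0.2209]
[[-0.9023  0.098 ]
 [ 0.3236 -0.3543]
 [ 0.0461  0.6112]
 [ 0.1614  0.4525]
 [-0.3629  0.7572]
 [ 0.3473 -0.1036]
 [-0.0921 -0.6424]
 [-0.9049 -0.5529]]
cradle4 [ 0.5915 -0.1669 -0.2212 -0.0011]Traceback (most recent call last):
  File "fit.py", line 21, in <module>
    xm,r=fit(mt,[.6,.2,0,0]);print("mat",xm,abs(r).max())
         ~~~^^^^^^^^^^^^^^^^
  File "fit.py", line 13, in fit
    f=least_squares(r,p0,loss='soft_l1');return f.x,r(f.x).reshape(-1,2)
    return func(*args, **kwargs)
    result = trf(vector_fun.fun, vector_fun.jac, x0, f0, J0, lb, ub, ftol, xtol,
                 gtol, max_nfev, x_scale, loss_function, tr_solver,
                 tr_options.copy(), verbose, callback=callback_wrapped)
    return trf_no_bounds(
        fun, jac, x0, f0, J0, ftol, xtol, gtol, max_nfev, x_scale,
        loss_function, tr_solver, tr_options, verbose, callback=callback)
    J = jac(x)
    self._update_jac()
    ~~~~~~~~~~~~~~~~^^
    self.J = self.jac_wrapped(xp_copy(self.x), f0=self.f)
             ~~~~~~~~~~~~~~~~^^^^^^^^^^^^^^^^^^^^^^^^^^^^
    J, d
[... 703 characters left out ...]
np.atleast_1d(self.fun(x))
                         ~~~~~~~~^^^
    return self.f(x, *self.args, **self.kwargs)
           ~~~~~~^^^^^^^^^^^^^^^^^^^^^^^^^^^^^^
  File "fit.py", line 11, in r
    for n,uv,P in obs: o.append((proj(n,pose(p,[P]))-uv).ravel())
                                 ~~~~^^^^^^^^^^^^^^^
  File "h.py", line 8, in proj
    K,d,E=cal(n); return cv2.projectPoints(np.array(P,float).reshape(-1,3),cv2.Rodrigues(E[:3,:3])[0],E[:3,3],K,d)[0].reshape(-1,2)
          ~~~^^^
  File "h.py", line 6, in cal
    c=ctrl.get_calibration(n); return np.array(c["K"],float),np.array(c["dist_coeffs"],float),np.array(c["extrinsics"],float)
ValueError: time passes only in moves, steps and waits
```

jog_arm(deltas=[[-1,[0.4,-1,0],[0,0,-0.25]],[-1,[0.4,-1,0],[0,0,-0.25]],[-1,[0.4,-1,0],[0,0,-0.25]],[-1,[0.4,-1,0],[0,0,-0.25]],[-1,[0.4,-1,0],[0,0,-0.25]],[-1,[0.4,-1,0],[0,0,-0.25]],[-1,[0.4,-1,0],[0,0,-0.25]],[-1,[0.4,-1,0],[0,0,-0.25]],[0,[0.4,-1,0],[0,0,-0.25]],[0,[0.4,-1,0],[0,0,-0.25]],[0,[0.4,-1,0],[0,0,-0.25]],[0,[0.4,-1,0],[0,0,-0.25]]], squeeze=40)

```text
t: 1.1
tool_pos: [0.3797, 0.1827, 0.231]
tool_rot: [1.707, 2.637, -0.001]
contact_force: [-0.1, 0.2, 0.7]
opening: 0.0428
grip_force: 0.0
```

```bash
python3 - <<'E'
s=open('h.py').read()
s=s.replace('''    c=ctrl.get_calibration(n); return''','''    c=CAL[n]; return''').replace("def cal","CAL={n:ctrl.get_calibration(n) for n in ('top','side')}\ndef cal")
open('h.py','w').write(s)
E
python3 fit.py
```

```text
cradle3 [ 0.5913 -0.1665 -0.2209]
[[-0.9023  0.098 ]
 [ 0.3236 -0.3543]
 [ 0.0461  0.6112]
 [ 0.1614  0.4525]
 [-0.3629  0.7572]
 [ 0.3473 -0.1036]
 [-0.0921 -0.6424]
 [-0.9049 -0.5529]]
cradle4 [ 0.5915 -0.1669 -0.2212 -0.0011]
mat [ 0.5777  0.167   0.2989 -0.0014] 1.250232507810182
bar top mid [[ 0.5191 -0.1503  0.042 ]] tc [586.665  351.0146] sc [344.0933 163.837 ]
bar end+ [[ 0.5399 -0.0576  0.042 ]] tc [455.6494 321.5201] sc [310.7581 244.1347]
bar end- [[ 0.4983 -0.243   0.042 ]] tc [718.9536 380.7794] sc [375.1611  88.993 ]
grip [[ 0.5191 -0.1503  0.088 ]] tc [593.9896 336.2592] sc [343.8628 117.1568]
grip+ [[ 0.5256 -0.121   0.088 ]] tc [550.9643 326.5991] sc [333.4185 141.778 ]
grip- [[ 0.5125 -0.1795  0.088 ]] tc [637.1519 345.9475] sc [354.0739  93.0843]
top [214.3333 189.    ] [233.3333 212.5   ]
side [255. 249.] [284.8333 271.1667]
c3 (array([0.5289, 0.1595, 0.3587]), np.float64(2.442610776430421))
top [214.3333 189.    ] [233.3333 212.5   ]
side [255. 249.] [284.8333 271.1667]
c5 (array([0.5283, 0.1632, 0.3381, 0.0368, 0.0514]), np.float64(1.9312512174216252))
levels 118 16 153 44 101 117 117
```

jog_arm(deltas=[[0,[0.348,-0.832,-0.1],[0,0,-0.205]],[0,[0.348,-0.832,-0.1],[0,0,-0.205]],[0,[0.348,-0.832,-0.1],[0,0,-0.205]],[0,[0.348,-0.832,-0.1],[0,0,-0.205]],[0,[0.348,-0.832,-0.1],[0,0,-0.205]],[0,[0.348,-0.832,-0.1],[0,0,-0.205]],[0,[0.348,-0.832,-0.1],[0,0,-0.205]],[0,[0.348,-0.832,-0.1],[0,0,-0.205]],[0,[0.348,-0.832,-0.1],[0,0,-0.205]],[0,[0.348,-0.832,-0.1],[0,0,-0.205]],[0,[0.348,-0.832,-0.1],[0,0,-0.205]]])

```text
t: 2.02
tool_pos: [0.5182, -0.1474, 0.1903]
tool_rot: [-2.448, -1.965, 0.001]
contact_force: [0.1, 0.7, 0.8]
opening: 0.0428
grip_force: 0.0
```

```bash
sed -i 's/(255,249,285,275)/(256,252,284,275)/; s/(255,249,285,275)/(256,252,284,275)/g' fit.py; python3 fit.py | tail -8
python3 - <<'E'
from h import *
t=ctrl.get_image("top")[:,:,::-1]; s=ctrl.get_image("side")[:,:,::-1]
f=lambda a:np.clip(255*(a/255.)**0.6,0,255).astype('uint8')
a=cv2.resize(f(t[150:240,285:375]),(400,400),interpolation=cv2.INTER_CUBIC)
b=cv2.resize(f(s[120:220,225:325]),(400,400),interpolation=cv2.INTER_CUBIC)
cv2.imwrite("pics/over.png",np.hstack([a,b]))
print(ctrl.get_obs()["tool_pos"])
E
```

```text
grip- [[ 0.5125 -0.1795  0.088 ]] tc [637.1519 345.9475] sc [354.0739  93.0843]
top [214.3333 189.    ] [233.3333 212.5   ]
side [256. 252.] [281.8333 271.1667]
c3 (array([0.5302, 0.1647, 0.282 ]), np.float64(0.8262420550364123))
top [214.3333 189.    ] [233.3333 212.5   ]
side [256. 252.] [281.8333 271.1667]
c5 (array([0.5302, 0.1655, 0.2989, 0.0292, 0.0413]), np.float64(0.6954232934223773))
levels 118 16 153 44 101 117 117
[ 0.51795761 -0.14597061  0.19084531]
```

View pics/over.png

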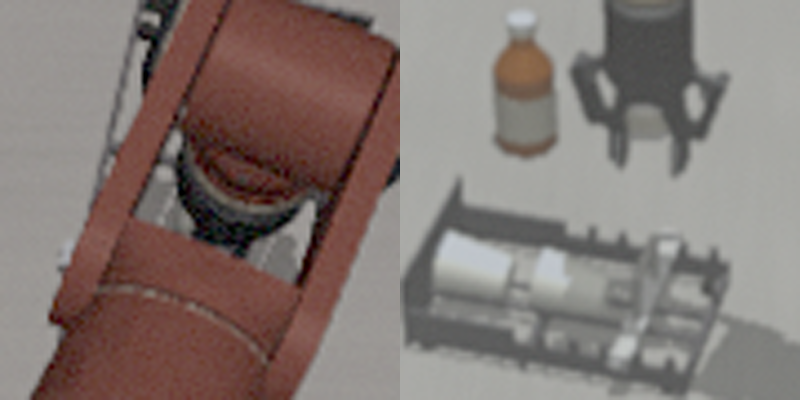

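Right half: the bar lies in the notches beneath the open fingers, and the fingers straddle it. Descend and grip.

jog_arm(deltas=[[0,[0.002,-0.008,-0.1],[0,0,0]],[0,[0.002,-0.008,-0.2],[0,0,0]],[0,[0.002,-0.008,-0.27],[0,0,0]],[0,[0.002,-0.008,-0.305],[0,0,0]],[0,[0.002,-0.008,-0.305],[0,0,0]],[0,[0.002,-0.008,-0.305],[0,0,0]],[1,[0.002,-0.008,-0.305],[0,0,0]],[1,[0.002,-0.008,-0.305],[0,0,0]],[1,[0.002,-0.008,-0.305],[0,0,0]],[1,[0.002,-0.008,-0.305],[0,0,0]],[1,[0.002,-0.008,-0.305],[0,0,0]],[1,[0.002,-0.008,-0.305],[0,0,0]]], squeeze=60)

```text
t: 3.12
tool_pos: [0.5206, -0.151, 0.0717]
tool_rot: [2.446, 1.966, 0.004]
contact_force: [0.7, 1.3, 6.9]
opening: 0.0083
grip_force: 58.7
```

jog_arm(deltas=[[1,[0,0,0.03],[0,0,0]],[1,[0,0,0.06],[0,0,0]],[1,[0,0,0.1],[0,0,0]],[1,[0,0,0.15],[0,0,0]],[1,[0,0,0.22],[0,0,0]],[1,[0,0,0.28],[0,0,0]],[1,[0,0,0.28],[0,0,0]],[1,[0,0,0.28],[0,0,0]]])

```text
t: 3.78
tool_pos: [0.5198, -0.1511, 0.1838]
tool_rot: [2.445, 1.966, 0.003]
contact_force: [-0.3, -1.1, -2.4]
opening: 0.0079
grip_force: 58.9
```

```bash
python3 - <<'E'
from h import *
s=ctrl.get_image("side")[:,:,::-1]
f=lambda a:np.clip(255*(a/255.)**0.6,0,255).astype('uint8')
cv2.imwrite("pics/lift.png",cv2.resize(f(s[100:220,215:335]),(480,480),interpolation=cv2.INTER_CUBIC))
o=ctrl.get_obs();print(o["tool_pos"],o["tool_rot"],o["contact_force"],o["opening"],o["wrist_torque"])
E
```

```text
[ 0.51865671 -0.15062612  0.18158871] [ 2.44812682e+00  1.96824114e+00 -1.72035575e-05] [-0.80827406 -0.46755964 -3.3021684 ] 0.007834770768295576 [-0.009027    0.02537112 -0.01222831]
```

View pics/lift.png

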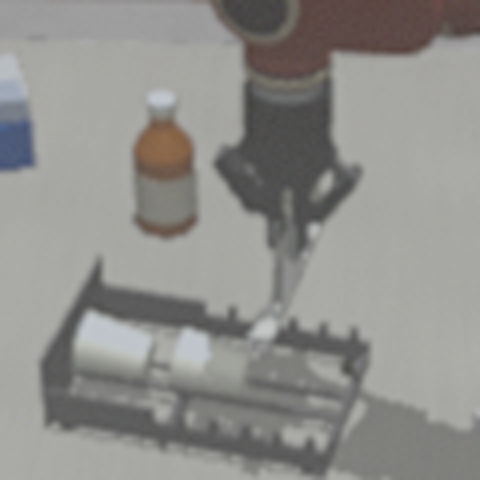

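jog_arm(deltas=[[1,[-0.05,0.09,0],[0,0,0]],[1,[-0.1,0.18,0],[0,0,0]],[1,[-0.15,0.27,0],[0,0,0]],[1,[-0.2,0.36,0],[0,0,0]],[1,[-0.25,0.45,0],[0,0,0]],[1,[-0.25,0.45,-0.08],[0,0,0]],[1,[-0.25,0.45,-0.16],[0,0,0]],[1,[-0.25,0.45,-0.24],[0,0,0]],[1,[-0.25,0.45,-0.3],[0,0,0]],[1,[-0.25,0.45,-0.33],[0,0,0]],[1,[-0.25,0.45,-0.35],[0,0,0]],[1,[-0.25,0.45,-0.35],[0,0,0]]])

```text
t: 4.83
tool_pos: [0.4173, 0.0295, 0.0392]
tool_rot: [-2.446, -1.967, 0.005]
contact_force: [-0.3, -0.2, -1.8]
opening: 0.0077
grip_force: 59.5
```

jog_arm(deltas=[[1,[0,0,-0.005],[0,0,0]],[1,[0,0,-0.01],[0,0,0]],[1,[0,0,-0.01],[0,0,0]],[1,[0,0,-0.01],[0,0,0]]])

```text
t: 5.17
tool_pos: [0.4191, 0.0293, 0.0377]
tool_rot: [2.448, 1.968, 0.001]
contact_force: [-0.5, -0.2, 0.6]
opening: 0.0074
grip_force: 59.7
```

jog_arm(deltas=[[0,[0,0,0],[0,0,0]],[0,[0,0,0],[0,0,0]],[0,[0,0,0],[0,0,0]],[0,[0,0,0],[0,0,0]],[0,[0,0,0.06],[0,0,0]],[0,[0,0,0.14],[0,0,0]],[0,[0,0,0.24],[0,0,0]],[0,[0,0,0.3],[0,0,0]],[-1,[0,0,0.3],[0,0,0]],[-1,[0,0,0.3],[0,0,0]]])

```text
t: 6.0
tool_pos: [0.4202, 0.0293, 0.1594]
tool_rot: [2.446, 1.967, 0.005]
contact_force: [-0.4, 0.0, -0.2]
opening: 0.0659
grip_force: 0.0
```

jog_arm(deltas=[[-1,[0.345,0.36,0],[0,0,-0.3355]],[-1,[0.345,0.36,0],[0,0,-0.3355]],[-1,[0.345,0.36,0],[0,0,-0.3355]],[-1,[0.345,0.36,0],[0,0,-0.3355]],[-1,[0.345,0.36,0],[0,0,-0.3355]],[-1,[0.345,0.36,0],[0,0,-0.3355]],[-1,[0.345,0.36,0],[0,0,-0.3355]],[-1,[0.345,0.36,0],[0,0,-0.3355]],[-1,[0.345,0.36,0],[0,0,-0.3355]],[-1,[0.345,0.36,0],[0,0,-0.3355]],[-1,[0.345,0.36,0],[0,0,-0.3355]],[-1,[0.345,0.36,0],[0,0,-0.3355]]])

```text
t: 7.0
tool_pos: [0.5562, 0.1732, 0.156]
tool_rot: [3.106, 0.472, -0.003]
contact_force: [-0.1, 0.4, 0.6]
opening: 0.0852
grip_force: 0.0
```

```bash
python3 - <<'E'
from h import *
t=ctrl.get_image("top")[:,:,::-1];s=ctrl.get_image("side")[:,:,::-1]
f=lambda a:np.clip(255*(a/255.)**0.6,0,255).astype('uint8')
a=cv2.resize(f(t[150:270,200:370]),(400,282),interpolation=cv2.INTER_CUBIC)
b=cv2.resize(f(s[160:290,215:385]),(400,306),interpolation=cv2.INTER_CUBIC)[:282]
cv2.imwrite("pics/aside.png",np.hstack([a,b]))
o=ctrl.get_obs();print(o["tool_pos"],R.from_rotvec(o["tool_rot"]).as_matrix()[:,1:],o["q"])
# cups a,b base centres in cradle frame from first crops
Rz=R.from_euler('z',-.221).as_matrix();c0=np.array([.5914,-.1667,0])
T=lambda u,v:((u+.5)/4.4-.5+195,(v+.5)/4.4-.5+135)
for n,u,v in(("b base",598,301),("a base",622,180)):
    print(n,Rz.T@(atz("top",T(u,v),.0365)-c0))
E
```

```text
[0.55655787 0.17325821 0.15673456] [[ 2.96655442e-01 -8.20863346e-04]
 [-9.54984572e-01 -1.23011148e-04]
 [-1.26039874e-04 -9.99999656e-01]] [1.74143565e-01 1.10902685e-02 1.78257664e+00 2.16064548e-05
 1.34875551e+00 1.44374654e+00]
b base [-0.03534283 -0.00104081  0.0365    ]
a base [0.05739981 0.00024203 0.0365    ]
```

View pics/aside.png

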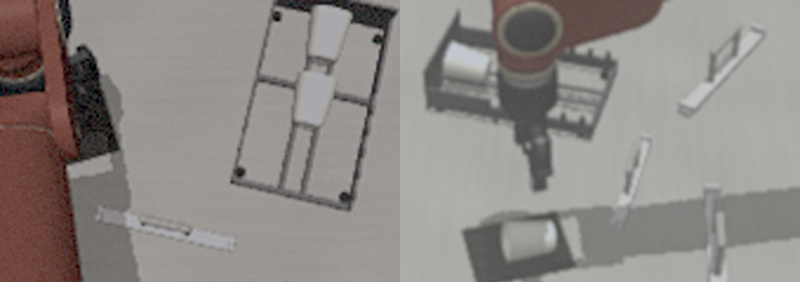

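The bar stands upright on the bench at (165,228) in the left half. The loose cup is still on the mat under the gripper, at (530,240) in the right half. Descend and grip the cup.

jog_arm(deltas=[[-1,[0,0,-0.1],[0,0,0]],[-1,[0,0,-0.18],[0,0,0]],[-1,[0,0,-0.25],[0,0,0]],[-1,[0,0,-0.3],[0,0,0]],[-1,[0,0,-0.34],[0,0,0]],[-1,[0,0,-0.355],[0,0,0]],[-1,[0,0,-0.355],[0,0,0]]], squeeze=22)

```text
t: 7.68
tool_pos: [0.5553, 0.1731, 0.0134]
tool_rot: [3.106, 0.471, -0.006]
contact_force: [-0.0, 0.9, -0.4]
opening: 0.0851
grip_force: 0.0
```

jog_arm(deltas=[[0,[0,0,0],[0,0,0]],[0.1,[0,0,0],[0,0,0]],[0.2,[0,0,0],[0,0,0]],[0.3,[0,0,0],[0,0,0]],[0.5,[0,0,0],[0,0,0]],[0.5,[0,0,0],[0,0,0]]])

```text
t: 8.18
tool_pos: [0.5589, 0.173, 0.0176]
tool_rot: [3.105, 0.47, 0.006]
contact_force: [-0.0, -4.8, 6.0]
opening: 0.0486
grip_force: 22.9
```

jog_arm(deltas=[[0.5,[0,0,0.05],[0,0,0]],[0.5,[0,0,0.12],[0,0,0]],[0.5,[0,0,0.22],[0,0,0]],[0.5,[0,0,0.32],[0,0,0]],[0.5,[0,0,0.32],[0,0,0]],[0.5,[0,0,0.32],[0,0,0]]], squeeze=25)

```text
t: 8.68
tool_pos: [0.5591, 0.1742, 0.1476]
tool_rot: [-3.105, -0.47, -0.012]
contact_force: [-1.2, -0.2, -0.4]
opening: 0.0483
grip_force: 25.8
```

jog_arm(deltas=[[0.5,[-0.01,-0.07,0],[0,0,-0.02]],[0.5,[-0.02,-0.15,0],[0,0,-0.04]],[0.5,[-0.03,-0.23,0],[0,0,-0.06]],[0.5,[-0.04,-0.31,0],[0,0,-0.08]],[0.5,[-0.05,-0.39,0],[0,0,-0.1]],[0.5,[-0.06,-0.47,0],[0,0,-0.12]],[0.5,[-0.07,-0.55,0],[0,0,-0.14]],[0.5,[-0.08,-0.63,0],[0,0,-0.16]],[0.5,[-0.1,-0.7,0],[0,0,-0.1655]],[0.5,[-0.111,-0.77,0],[0,0,-0.1655]],[0.5,[-0.111,-0.804,0],[0,0,-0.1655]],[0.5,[-0.111,-0.804,0],[0,0,-0.1655]]])

```text
t: 9.68
tool_pos: [0.5115, -0.1499, 0.1417]
tool_rot: [-3.121, 0.35, 0.003]
contact_force: [-0.0, 0.6, -0.2]
opening: 0.0484
grip_force: 25.9
```

```bash
python3 - <<'E'
from h import *
s=ctrl.get_image("side")[:,:,::-1]
f=lambda a:np.clip(255*(a/255.)**0.6,0,255).astype('uint8')
x0,y0,k=205,120,5
a=cv2.resize(f(s[y0:y0+110,x0:x0+120]),None,fx=k,fy=k,interpolation=cv2.INTER_CUBIC)
cv2.imwrite("pics/carry.png",a)
o=ctrl.get_obs();print(o["tool_pos"],o["opening"],R.from_rotvec(o["tool_rot"]).as_matrix()[:,1])
# expected cup base/mouth centres
Rz=R.from_euler('z',-.221).as_matrix()
tp=o["tool_pos"]; m=np.array([tp[0],tp[1],tp[2]+.0136])
for d,z in((-.029,-.0035),(.037,.004)): print((proj("side",m+Rz@[d,0,z])[0]-[x0,y0]+.5)*k)
E
```

```text
[ 0.51179244 -0.14846917  0.14192389] 0.048613539815221256 [-0.22001018 -0.97549657 -0.0013992 ]
[457.84979034 259.87407599]
[367.42355914 236.74686733]
```

View pics/carry.png

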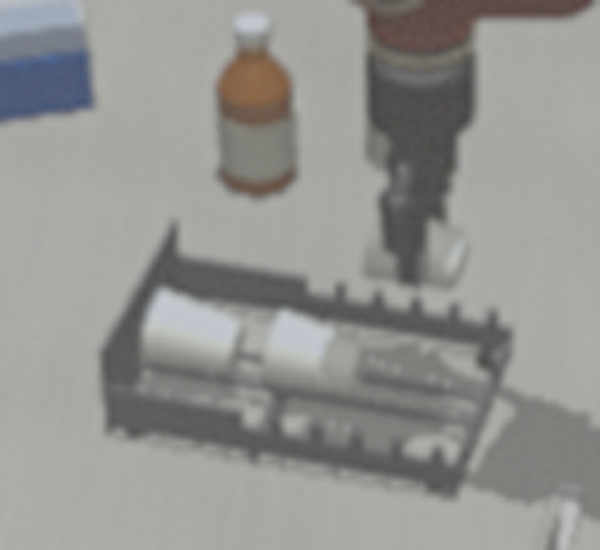

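jog_arm(deltas=[[0.5,[0,0,-0.06],[0,0,0]],[0.5,[0,0,-0.14],[0,0,0]],[0.5,[0,0,-0.2],[0,0,0]],[0.5,[0,0,-0.24],[0,0,0]],[0.5,[0,0,-0.265],[0,0,0]],[0.5,[0,0,-0.275],[0,0,0]],[0.5,[0,0,-0.28],[0,0,0]],[0.5,[0,0,-0.28],[0,0,0]]])

```text
t: 10.4
tool_pos: [0.513, -0.1478, 0.0318]
tool_rot: [3.123, -0.343, 0.001]
contact_force: [0.0, 0.4, 0.7]
opening: 0.0485
grip_force: 25.9
```

jog_arm(deltas=[[0.5,[0,0,-0.005],[0,0,0]],[0.5,[0,0,-0.005],[0,0,0]]])

```text
t: 10.57
tool_pos: [0.5133, -0.1484, 0.0304]
tool_rot: [3.122, -0.344, 0.003]
contact_force: [-0.1, 0.1, 0.1]
opening: 0.0488
grip_force: 25.9
```

jog_arm(deltas=[[0.5,[0,0,-0.004],[0,0,0]],[0.5,[0,0,-0.008],[0,0,0]],[0.5,[0,0,-0.008],[0,0,0]]])

```text
t: 10.82
tool_pos: [0.5132, -0.1486, 0.0273]
tool_rot: [3.122, -0.344, 0.002]
contact_force: [-1.8, 0.3, 4.3]
opening: 0.0485
grip_force: 26.3
```

jog_arm(deltas=[[0.1,[0,0,0],[0,0,0]],[0,[0,0,0],[0,0,0]],[-0.2,[0,0,0],[0,0,0]],[-0.5,[0,0,0],[0,0,0]],[-0.5,[0,0,0],[0,0,0]],[-0.5,[0,0,0.03],[0,0,0]],[-0.5,[0,0,0.1],[0,0,0]],[-0.5,[0,0,0.18],[0,0,0]],[-0.5,[0,0,0.25],[0,0,0]],[-0.5,[0,0,0.25],[0,0,0]]])

```text
t: 11.65
tool_pos: [0.5166, -0.15, 0.1342]
tool_rot: [3.119, -0.344, 0.019]
contact_force: [0.3, -0.1, 1.1]
opening: 0.064
grip_force: 0.0
```

jog_arm(deltas=[[1,[-0.05,0.011,0],[0,0,0]],[1,[-0.1,0.022,0],[0,0,0]],[1,[-0.144,0.0323,0],[0,0,0]],[1,[-0.144,0.0323,0],[0,0,0]],[1,[-0.144,0.0323,0],[0,0,0]],[1,[-0.144,0.0323,0],[0,0,0]],[1,[-0.144,0.0323,0],[0,0,0]]])

```text
t: 12.23
tool_pos: [0.4558, -0.1356, 0.1265]
tool_rot: [3.122, -0.344, 0.001]
contact_force: [-0.1, -0.4, -0.6]
opening: -0.0003
grip_force: 0.0
```

```bash
python3 - <<'E'
from h import *
t=ctrl.get_image("top")[:,:,::-1];s=ctrl.get_image("side")[:,:,::-1]
f=lambda a:np.clip(255*(a/255.)**0.6,0,255).astype('uint8')
a=cv2.resize(f(t[140:240,285:385]),(400,400),interpolation=cv2.INTER_CUBIC)
b=cv2.resize(f(s[140:230,215:305]),(400,400),interpolation=cv2.INTER_CUBIC)
cv2.imwrite("pics/placed.png",np.hstack([a,b]))
o=ctrl.get_obs();print(o["tool_pos"],o["opening"],o["tool_rot"])
E
```

```text
[ 0.45556865 -0.13552677  0.1262958 ] -5.336722335131877e-05 [ 3.12264770e+00 -3.44060369e-01  3.96389690e-04]
```

View pics/placed.png

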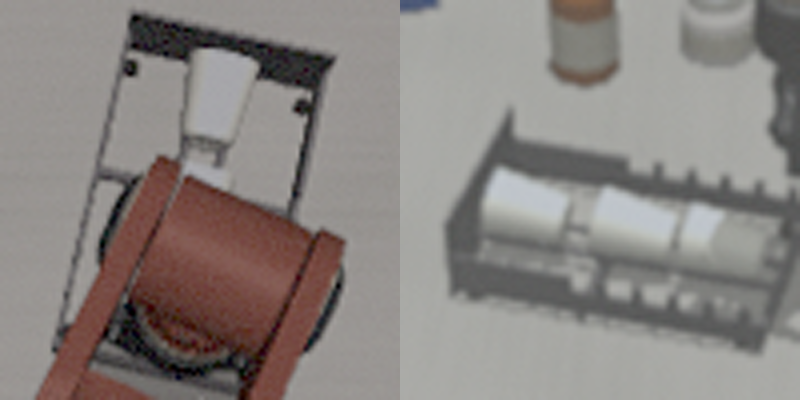

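All three cups lie in line on the rails, with c behind b and its mouth forward. Lower the closed fingers behind c's base and push.

jog_arm(deltas=[[1,[0,0,-0.08],[0,0,0]],[1,[0,0,-0.16],[0,0,0]],[1,[0,0,-0.22],[0,0,0]],[1,[0,0,-0.244],[0,0,0]],[1,[0,0,-0.244],[0,0,0]],[1,[0,0,-0.244],[0,0,0]]])

```text
t: 12.83
tool_pos: [0.4553, -0.1354, 0.0288]
tool_rot: [-3.123, 0.344, 0.0]
contact_force: [0.6, -0.6, 0.8]
opening: -0.0002
grip_force: 0.0
```

jog_arm(deltas=[[1,[0.0146,-0.0033,0],[0,0,0]],[1,[0.0292,-0.0066,0],[0,0,0]],[1,[0.0438,-0.0098,0],[0,0,0]],[1,[0.0584,-0.0131,0],[0,0,0]],[1,[0.073,-0.0164,0],[0,0,0]],[1,[0.0876,-0.0197,0],[0,0,0]],[1,[0.1022,-0.023,0],[0,0,0]],[1,[0.1168,-0.0262,0],[0,0,0]],[1,[0.1314,-0.0295,0],[0,0,0]],[1,[0.146,-0.0328,0],[0,0,0]]])

```text
t: 13.67
tool_pos: [0.5137, -0.1485, 0.0284]
tool_rot: [-3.123, 0.344, 0.001]
contact_force: [-1.4, -0.1, 1.5]
opening: 0.0
grip_force: 0.6
```

jog_arm(deltas=[[1,[0.0122,-0.0027,0],[0,0,0]],[1,[0.0244,-0.0055,0],[0,0,0]],[1,[0.0366,-0.0082,0],[0,0,0]],[1,[0.0488,-0.011,0],[0,0,0]],[1,[0.061,-0.0137,0],[0,0,0]],[1,[0.0732,-0.0164,0],[0,0,0]],[1,[0.0854,-0.0192,0],[0,0,0]],[1,[0.0976,-0.0219,0],[0,0,0]]])

```text
t: 14.33
tool_pos: [0.5527, -0.1573, 0.0285]
tool_rot: [-3.123, 0.344, 0.0]
contact_force: [-1.5, 0.2, 0.6]
opening: -0.0003
grip_force: 0.8
```

jog_arm(deltas=[[1,[0.0073,-0.0016,0],[0,0,0]],[1,[0.0146,-0.0033,0],[0,0,0]],[1,[0.0219,-0.0049,0],[0,0,0]],[1,[0.0293,-0.0066,0],[0,0,0]],[1,[0.0293,-0.0066,0],[0,0,0]]])

```text
t: 14.75
tool_pos: [0.5647, -0.16, 0.0287]
tool_rot: [3.123, -0.344, 0.001]
contact_force: [0.3, 0.6, -0.2]
opening: 0.0004
grip_force: 0.0
```

jog_arm(deltas=[[1,[0.0073,-0.0016,0],[0,0,0]],[1,[0.0146,-0.0033,0],[0,0,0]],[1,[0.0219,-0.0049,0],[0,0,0]],[1,[0.0219,-0.0049,0],[0,0,0]]])

```text
t: 15.08
tool_pos: [0.5735, -0.1619, 0.0286]
tool_rot: [3.123, -0.344, 0.001]
contact_force: [0.1, 0.1, 1.0]
opening: 0.0002
grip_force: 0.1
```

jog_arm(deltas=[[1,[0.0073,-0.0016,0],[0,0,0]],[1,[0.0122,-0.0027,0],[0,0,0]],[1,[0.0122,-0.0027,0],[0,0,0]]])

```text
t: 15.33
tool_pos: [0.5782, -0.163, 0.0286]
tool_rot: [3.123, -0.344, 0.001]
contact_force: [-0.5, -0.2, -0.5]
opening: -0.0001
grip_force: 0.1
```

jog_arm(deltas=[[1,[0.0049,-0.0011,0],[0,0,0]],[1,[0.0098,-0.0022,0],[0,0,0]],[1,[0.0098,-0.0022,0],[0,0,0]]])

```text
t: 15.58
tool_pos: [0.582, -0.1638, 0.0286]
tool_rot: [3.123, -0.344, 0.001]
contact_force: [-0.5, 0.5, -0.2]
opening: -0.0003
grip_force: 0.1
```

```bash
cat > cups.py <<'E'
from h import *
t=ctrl.get_image("top")[:,:,::-1];s=ctrl.get_image("side")[:,:,::-1]
cv2.imwrite("t1.png",t);cv2.imwrite("s1.png",s)
g=cv2.cvtColor(s,cv2.COLOR_BGR2GRAY).astype(float)
Rz=R.from_euler('z',-.221).as_matrix();c0=np.array([.5914,-.1667,0])
# profile along cup's upper near flank (cradle y=+12,z=50)
for y,z in((.0,.062),(.014,.052)):
    X=np.arange(.135,-.10,-.004);P=proj("side",[c0+Rz@[x,y,z] for x in X]).astype(np.float32)
    v=cv2.remap(g.astype(np.float32),P[:,0].copy(),P[:,1].copy(),cv2.INTER_LINEAR).ravel()
    print(z,[(int(round(1000*x)),int(a)) for x,a in zip(X,v)])
E
python3 cups.py
```

```text
0.062 [(135, 82), (131, 139), (127, 168), (123, 170), (119, 171), (115, 169), (111, 169), (107, 169), (103, 170), (99, 168), (95, 170), (91, 169), (87, 169), (83, 169), (79, 170), (75, 170), (71, 169), (67, 170), (63, 170), (59, 170), (55, 170), (51, 164), (47, 142), (43, 125), (39, 120), (35, 119), (31, 118), (27, 116), (23, 103), (19, 72), (15, 47), (11, 44), (7, 46), (3, 43), (-1, 39), (-5, 38), (-9, 37), (-13, 37), (-17, 38), (-21, 51), (-25, 83), (-29, 108), (-33, 117), (-37, 124), (-41, 122), (-45, 118), (-49, 119), (-53, 122), (-57, 124), (-61, 125), (-65, 120), (-69, 119), (-73, 122), (-77, 123), (-81, 127), (-85, 129), (-89, 127), (-93, 123), (-97, 124)]
0.052 [(135, 84), (131, 138), (127, 158), (123, 160), (119, 161), (115, 160), (111, 159), (107, 160), (103, 161), (99, 158), (95, 158), (91, 159), (87, 159), (83, 159), (79, 160), (75, 161), (71, 161), (67, 159), (63, 160), (59, 162), (55, 158), (51, 139), (47, 120), (43, 118), (39, 120), (35, 120), (31, 120), (27, 121), (23, 121), (19, 122), (15, 122), (11, 122), (7, 121), (3, 113), (-1, 93), (-5, 62), (-9, 40), (-13, 37), (-17, 42), (-21, 52), (-25, 63), (-29, 68), (-33, 80), (-37, 82), (-41, 79), (-45, 80), (-49, 82), (-53, 83), (-57, 86), (-61, 94), (-65, 94), (-69, 90), (-73, 91), (-77, 101), (-81, 100), (-85, 104), (-89, 111), (-93, 109), (-97, 107)]
```

jog_arm(deltas=[[1,[0.0049,-0.0011,0],[0,0,0]],[1,[0.0098,-0.0022,0],[0,0,0]],[1,[0.0098,-0.0022,0],[0,0,0]]])

```text
t: 15.93
tool_pos: [0.5848, -0.1645, 0.0284]
tool_rot: [-3.122, 0.344, 0.004]
contact_force: [-4.8, 1.5, 3.4]
opening: -0.0
grip_force: 2.4
```

jog_arm(deltas=[[1,[0.0049,-0.0011,0],[0,0,0]],[1,[0.0098,-0.0022,0],[0,0,0]],[1,[0.0098,-0.0022,0],[0,0,0]]])

```text
t: 16.18
tool_pos: [0.5854, -0.1645, 0.0283]
tool_rot: [-3.121, 0.343, 0.019]
contact_force: [-17.1, 4.3, 13.9]
opening: -0.0002
grip_force: 9.2
```

jog_arm(deltas=[[1,[-0.025,0.0055,0],[0,0,0]],[1,[-0.06,0.0135,0],[0,0,0]],[1,[-0.1,0.0225,0],[0,0,0]],[1,[-0.1,0.0225,0.1],[0,0,0]],[1,[-0.1,0.0225,0.2],[0,0,0]],[1,[-0.1,0.0225,0.3],[0,0,0]],[1,[-0.1,0.0225,0.35],[0,0,0]],[1,[-0.1,0.0225,0.35],[0,0,0]]])

```text
t: 16.85
tool_pos: [0.5535, -0.1581, 0.1764]
tool_rot: [3.119, -0.344, 0.021]
contact_force: [0.1, 0.6, 0.0]
opening: 0.0001
grip_force: 0.0
```

jog_arm(deltas=[[0,[-0.326,0.465,0],[0,0,0.501]],[0,[-0.326,0.465,0],[0,0,0.501]],[0,[-0.326,0.465,0],[0,0,0.501]],[0,[-0.326,0.465,0],[0,0,0.501]],[0,[-0.326,0.465,0],[0,0,0.501]],[0,[-0.326,0.465,0],[0,0,0.501]],[0,[-0.326,0.465,0],[0,0,0.501]],[0,[-0.326,0.465,0],[0,0,0.501]],[0,[-0.326,0.465,0],[0,0,0.501]],[0,[-0.326,0.465,0],[0,0,0.501]],[0,[-0.326,0.465,0],[0,0,0.501]],[0,[-0.326,0.465,0],[0,0,0.501]]])

```text
t: 17.85
tool_pos: [0.4188, 0.0297, 0.1675]
tool_rot: [-2.513, -1.884, 0.0]
contact_force: [-0.3, -0.1, 0.8]
opening: 0.0428
grip_force: 0.0
```

```bash
python3 cups.py; python3 - <<'E'
from h import *
np.set_printoptions(precision=4,suppress=True)
o=ctrl.get_obs();print(o["tool_pos"],R.from_rotvec(o["tool_rot"]).as_matrix()[:,1])
E
```

```text
0.062 [(135, 80), (131, 137), (127, 166), (123, 167), (119, 165), (115, 166), (111, 167), (107, 165), (103, 165), (99, 164), (95, 166), (91, 166), (87, 166), (83, 166), (79, 166), (75, 166), (71, 165), (67, 165), (63, 167), (59, 167), (55, 166), (51, 166), (47, 167), (43, 166), (39, 167), (35, 166), (31, 165), (27, 166), (23, 164), (19, 161), (15, 157), (11, 155), (7, 153), (3, 136), (-1, 91), (-5, 82), (-9, 114), (-13, 124), (-17, 126), (-21, 123), (-25, 120), (-29, 121), (-33, 122), (-37, 124), (-41, 120), (-45, 115), (-49, 116), (-53, 119), (-57, 122), (-61, 123), (-65, 118), (-69, 115), (-73, 118), (-77, 121), (-81, 124), (-85, 126), (-89, 125), (-93, 120), (-97, 122)]
0.052 [(135, 84), (131, 135), (127, 155), (123, 157), (119, 155), (115, 157), (111, 157), (107, 156), (103, 158), (99, 156), (95, 156), (91, 156), (87, 157), (83, 158), (79, 157), (75, 159), (71, 158), (67, 157), (63, 158), (59, 159), (55, 160), (51, 160), (47, 160), (43, 161), (39, 163), (35, 163), (31, 163), (27, 164), (23, 164), (19, 165), (15, 165), (11, 165), (7, 165), (3, 148), (-1, 106), (-5, 97), (-9, 123), (-13, 126), (-17, 125), (-21, 127), (-25, 128), (-29, 128), (-33, 127), (-37, 125), (-41, 124), (-45, 126), (-49, 126), (-53, 125), (-57, 125), (-61, 126), (-65, 126), (-69, 126), (-73, 126), (-77, 124), (-81, 125), (-85, 126), (-89, 126), (-93, 125), (-97, 126)]
[0.4188 0.0296 0.1676] [ 0.9581 -0.2866 -0.0007]
```

Cups now form one unbroken row from x≈+131 to ≈+1 mm, about 130 mm, so they're home. Next I regrip the bar.

jog_arm(deltas=[[0,[0,-0.002,-0.06],[0,0,0.0235]],[0,[0,-0.002,-0.12],[0,0,0.0235]],[0,[0,-0.002,-0.2],[0,0,0.0235]],[0,[0,-0.002,-0.27],[0,0,0.0235]],[0,[0,-0.002,-0.31],[0,0,0.0235]],[0,[0,-0.002,-0.327],[0,0,0.0235]],[0,[0,-0.002,-0.327],[0,0,0.0235]],[1,[0,-0.002,-0.327],[0,0,0.0235]],[1,[0,-0.002,-0.327],[0,0,0.0235]],[1,[0,-0.002,-0.327],[0,0,0.0235]],[1,[0,-0.002,-0.327],[0,0,0.0235]],[1,[0,-0.002,-0.327],[0,0,0.0235]]], squeeze=60)

```text
t: 18.95
tool_pos: [0.4206, 0.0286, 0.0396]
tool_rot: [2.447, 1.966, 0.004]
contact_force: [-1.2, -0.2, 6.5]
opening: 0.0076
grip_force: 58.8
```

```bash
python3 - <<'E'
from h import *
np.set_printoptions(precision=4,suppress=True)
o=ctrl.get_obs();print(o["tool_pos"],R.from_rotvec(o["tool_rot"]).as_matrix()[:,1:],o["opening"],o["contact_force"])
E
```

```text
[0.4206 0.0286 0.0396] [[ 0.9766  0.0035]
 [-0.2152 -0.0004]
 [ 0.0035 -1.    ]] 0.007555701927273546 [-1.1984 -0.2025  6.5283]
```

jog_arm(deltas=[[1,[0,0,0.05],[0,0,0]],[1,[0,0,0.12],[0,0,0]],[1,[0,0,0.2],[0,0,0]],[1,[0,0,0.28],[0,0,0]],[1,[0,0,0.34],[0,0,0]],[1,[0.05,-0.06,0.34],[0,0,0]],[1,[0.1,-0.12,0.34],[0,0,0]],[1,[0.16,-0.2,0.34],[0,0,0]],[1,[0.22,-0.27,0.34],[0,0,0]],[1,[0.28,-0.34,0.34],[0,0,0]],[1,[0.34,-0.41,0.34],[0,0,0]],[1,[0.396,-0.481,0.34],[0,0,0]]])

```text
t: 19.95
tool_pos: [0.5782, -0.1651, 0.173]
tool_rot: [-2.448, -1.967, 0.0]
contact_force: [0.4, -0.2, -1.5]
opening: 0.0078
grip_force: 59.0
```

jog_arm(deltas=[[1,[0,0,0],[0,0,0]],[1,[0,0,0],[0,0,0]],[1,[0,0,-0.05],[0,0,0]],[1,[0,0,-0.1],[0,0,0]],[1,[0,0,-0.14],[0,0,0]],[1,[0,0,-0.16],[0,0,0]],[1,[0,0,-0.16],[0,0,0]],[1,[0,0,-0.16],[0,0,0]]])

```text
t: 20.62
tool_pos: [0.577, -0.1629, 0.1098]
tool_rot: [-2.447, -1.969, 0.0]
contact_force: [0.2, 1.0, -2.1]
opening: 0.0076
grip_force: 59.1
```

```bash
python3 - <<'E'
from h import *
np.set_printoptions(precision=4,suppress=True)
s=ctrl.get_image("side")[:,:,::-1]
cv2.imwrite("s2.png",s)
o=ctrl.get_obs();print(o["tool_pos"],R.from_rotvec(o["tool_rot"]).as_matrix()[:,1:],o["opening"],o["contact_force"])
f=lambda a:np.clip(255*(a/255.)**0.6,0,255).astype('uint8')
x0,y0,k=215,135,6
a=cv2.resize(f(s[y0:y0+95,x0:x0+120]),None,fx=k,fy=k,interpolation=cv2.INTER_CUBIC)
Rz=R.from_euler('z',-.221).as_matrix();c0=np.array([.5914,-.1667,0])
b=o["tool_pos"][2]-.0387
for P,c in (((-.014,.095,b+.008),(0,0,255)),((-.014,-.095,b+.008),(0,0,255)),((-.014,.08,.034),(0,255,0)),((-.014,-.08,.034),(0,255,0))):
    p=(proj("side",c0+Rz@P)[0]-[x0,y0]+.5)*k; cv2.circle(a,tuple(int(v) for v in p),4,c,1); print(P,p)
cv2.imwrite("pics/align.png",a)
E
```

```text
[ 0.5777 -0.1634  0.1108] [[ 0.9768  0.0014]
 [-0.2143 -0.0005]
 [ 0.0014 -1.    ]] 0.00754764936730766 [ 0.0645  0.8516 -1.4332]
(-0.014, 0.095, np.float64(0.0801340482563705)) [288.8355 389.104 ]
(-0.014, -0.095, np.float64(0.0801340482563705)) [376.7868 198.248 ]
(-0.014, 0.08, 0.034) [298.7656 431.5234]
(-0.014, -0.08, 0.034) [371.5001 270.0544]
```

View pics/align.png

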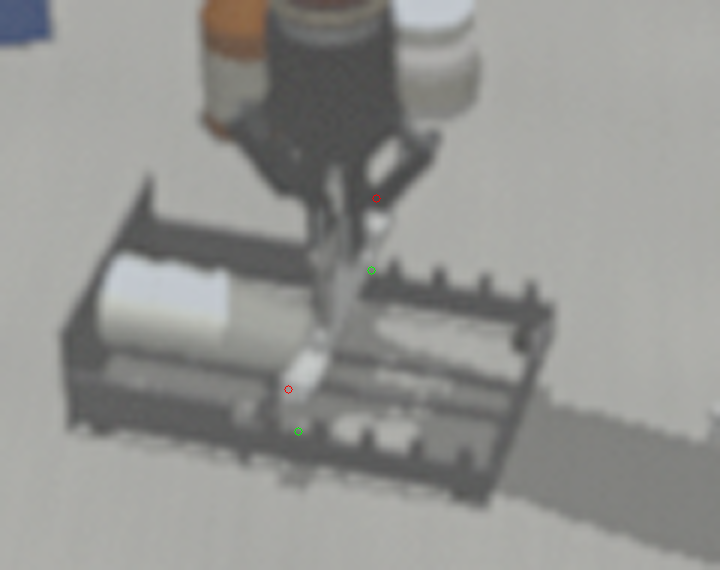

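Last picture: the cups are home. The bar hangs over its notches, with its near end at about (290,395) and far end at about (378,215). That suggests an offset along the bar, so I'll check it numerically before lowering.

```bash
cat > barprof.py <<'E'
from h import *
def prof(img,n,cx,cy,z,yaw=-.2185,dxs=(-.006,0,.006),rng=(.13,-.131,-.005)):
    g=cv2.cvtColor(cv2.imread(img),cv2.COLOR_BGR2GRAY).astype(np.float32);Rz=R.from_euler('z',yaw).as_matrix()
    Y=np.arange(*rng)
    V=[]
    for dx in dxs:
        P=proj(n,[np.array([cx,cy,z])+Rz@[dx,y,0] for y in Y]).astype(np.float32)
        V.append(cv2.remap(g,P[:,0].copy(),P[:,1].copy(),cv2.INTER_LINEAR).ravel().astype(int))
    print(img,z)
    print(" ".join("%4d"%round(1000*y) for y in Y))
    for v in V: print(" ".join("%4d"%a for a in v))
if __name__=="__main__":
    prof("s1.png","side",.419,.0288,.009,dxs=(-.012,-.006,0,.006,.012))
    for z in (.076,.081): prof("s2.png","side",.5777,-.1634,z,dxs=(-.012,-.006,0,.006,.012))
    prof("s0.png","side",.5191,-.1503,.043)
    prof("t0.png","top",.5191,-.1503,.043)
E
python3 barprof.py
```

```text
s1.png 0.009
 130  125  120  115  110  105  100   95   90   85   80   75   70   65   60   55   50   45   40   35   30   25   20   15   10    5    0   -5  -10  -15  -20  -25  -30  -35  -40  -45  -50  -55  -60  -65  -70  -75  -80  -85  -90  -95 -100 -105 -110 -115 -120 -125 -130
 127  127  126  126  123  115  109  105  112  112  114  123  119  117  123  109   88   80   79   80   88   87   81   83   82   81   84   85   86  100  113  115  120  128  119  104   96   88   95  113  121  115  112  113  121  128  128  127  127  127  127  127  126
 128  128  127  128  125  112  105  102  114  143  154  157  159  158  157  146  117   98   94   89   90   92   90   93   97   96   97   99   98   97   96   91   94  108  119  121  114  100  102  126  151  153  134  105  115  133  131  126  126  126  126  126  127
 125  125  126  127  122  103   89   91  114  150  163  164  164  165  162  144  111   99   96   83   71   70   70   72   78   83   87   89   90   93   90   78   68   68   72   74   74   75   84  107  132  140  135  117  121  141  133  126  125  126  126  126  126
 126  127  127  126  126  1
[... 5154 characters left out ...]
   77   92   82   79   91   81   92   93   85   88   92   90   97   87   94   98   89   95   97   93   98   98   94  103   85   86   96  100  100   98   99   98   99   97
  95   98   99   97   98   99   96   96  114  114  118  117  118  118  120  119  119  117  120  109   77  112  116  112  107   98  105  113  114  105  112  101   72  114  118  118  118  117  117  117  118  118  117  107  108   76   99   99   99   98  100   99  100
  97   96   96   96   97   98   97   98  110  111  118  118  118  118  117  118  117  116  119   86   28   65   79   78   76   78   73   75   80   74   78   67   28   81  118  118  116  117  117  117  118  118  120  102  106   95   98   98   98   99   99   99   98
```

The profiles match the bar's original seating within about 1 mm: along the bar, inner shoulder edges at ±85, and across it at cradle x −14.1, y 0.2. The bar is aligned, so lower it.

jog_arm(deltas=[[1,[0,0,-0.02],[0,0,0]],[1,[0,0,-0.04],[0,0,0]],[1,[0,0,-0.055],[0,0,0]],[1,[0,0,-0.065],[0,0,0]],[1,[0,0,-0.075],[0,0,0]],[1,[0,0,-0.08],[0,0,0]],[1,[0,0,-0.08],[0,0,0]]])

```text
t: 21.25
tool_pos: [0.5781, -0.1638, 0.0776]
tool_rot: [2.448, 1.967, 0.002]
contact_force: [3.4, -1.6, -1.3]
opening: 0.0077
grip_force: 59.3
```

jog_arm(deltas=[[1,[0,0,-0.005],[0,0,0]],[1,[0,0,-0.01],[0,0,0]],[1,[0,0,-0.01],[0,0,0]]])

```text
t: 21.5
tool_pos: [0.5779, -0.1636, 0.0737]
tool_rot: [2.448, 1.968, 0.001]
contact_force: [3.7, 0.3, -0.3]
opening: 0.0079
grip_force: 59.4
```

jog_arm(deltas=[[1,[0.003,-0.0007,-0.003],[0,0,0]],[1,[0.003,-0.0007,-0.006],[0,0,0]],[1,[0.003,-0.0007,-0.006],[0,0,0]]])

```text
t: 21.75
tool_pos: [0.5796, -0.164, 0.0734]
tool_rot: [2.448, 1.968, 0.001]
contact_force: [0.4, 1.4, 9.3]
opening: 0.0074
grip_force: 60.5
```

jog_arm(deltas=[[1,[0.003,0,0.003],[0,0,0]],[0.7,[0,0,0.003],[0,0,0]],[0.4,[0,0,0.003],[0,0,0]],[0.1,[0,0,0.003],[0,0,0]],[0.1,[0,0,0.003],[0,0,0]],[0.1,[0,0,0.06],[0,0,0]],[0.1,[0,0,0.14],[0,0,0]],[0.1,[0,0,0.24],[0,0,0]],[0.1,[0,0,0.34],[0,0,0]],[0.1,[0,0,0.34],[0,0,0]]])

```text
t: 22.58
tool_pos: [0.5827, -0.1657, 0.2177]
tool_rot: [2.438, 1.96, 0.011]
contact_force: [1.8, 0.2, 1.6]
opening: 0.0382
grip_force: 0.0
```

jog_arm(deltas=[[0,[-0.1,0.1,0],[0,0,0]],[0,[-0.2,0.2,0],[0,0,0]],[0,[-0.3,0.3,0],[0,0,0]],[0,[-0.4,0.4,0],[0,0,0]],[0,[-0.45,0.5,0],[0,0,0]],[0,[-0.45,0.6,0],[0,0,0]],[0,[-0.45,0.7,0],[0,0,0]],[0,[-0.45,0.7,0],[0,0,0]]])

```text
t: 23.25
tool_pos: [0.3994, 0.108, 0.207]
tool_rot: [2.449, 1.966, 0.001]
contact_force: [1.7, 0.5, 0.2]
opening: 0.0428
grip_force: 0.0
```

```bash
python3 cups.py; python3 - <<'E'
from barprof import *
Rz=R.from_euler('z',-.221).as_matrix();c0=np.array([.5914,-.1667,0])
c=c0+Rz@[-.014,0,0]
q=c0+Rz@[-.074,0,0]
for i,(n,p) in {"s":("side",0),"t":("top",0)}.items():
    for img,w in ((i+"0.png",q),(i+"1.png",c)):
        prof(img,n,w[0],w[1],.043,yaw=-.221,dxs=(-.015,-.012,-.009,-.006,-.003,0,.003,.006,.009,.012),rng=(.1,-.101,-.008) if i=="t" else (.1,-.101,-.008))
E
```

```text
0.062 [(135, 82), (131, 137), (127, 166), (123, 167), (119, 167), (115, 166), (111, 166), (107, 166), (103, 165), (99, 166), (95, 166), (91, 167), (87, 167), (83, 166), (79, 167), (75, 167), (71, 166), (67, 166), (63, 167), (59, 167), (55, 167), (51, 167), (47, 167), (43, 167), (39, 167), (35, 167), (31, 166), (27, 166), (23, 165), (19, 161), (15, 157), (11, 156), (7, 152), (3, 137), (-1, 113), (-5, 110), (-9, 106), (-13, 107), (-17, 97), (-21, 96), (-25, 121), (-29, 130), (-33, 100), (-37, 83), (-41, 98), (-45, 114), (-49, 118), (-53, 120), (-57, 122), (-61, 123), (-65, 119), (-69, 117), (-73, 119), (-77, 122), (-81, 124), (-85, 128), (-89, 125), (-93, 120), (-97, 121)]
0.052 [(135, 84), (131, 135), (127, 156), (123, 157), (119, 157), (115, 157), (111, 157), (107, 156), (103, 158), (99, 157), (95, 156), (91, 156), (87, 158), (83, 159), (79, 158), (75, 159), (71, 158), (67, 156), (63, 158), (59, 160), (55, 160), (51, 161), (47, 161), (43, 162), (39, 163), (35, 165), (31, 164), (27, 164), (23, 165), (19, 165), (15, 165), (11, 167), (7, 165), (3, 150), (-1, 105), (-5, 67), (-9, 70), (-
[... 5330 characters left out ...]
  104  123  126  125  124  125  123  118  103  101
 104  121  122  125  124  124  124  125   99   79  106  112  108  107  105  109   56  128  124  123  124  123  124  111  109  102
 101  118  121  124  123  123  123  124   92   56   87   92   85   89   85   91   33  122  124  122  123  124  124  108  115  103
 101  116  125  126  123  124  123  125  103   54   87   86   84   88   88   83   31  108  124  123  124  126  124  112  119  103
 101  116  116  117  119  117  120  115   95   54   83   81   74   88   73   79   38   95  113  114  119  116  108   99  112  104
 101  111   94  100  110  106  112  101   88   70   82   84   77   88   75   80   67   92  103  103  109  109   61   86  106  103
```

```bash
python3 -c "
from station import ctrl
print(ctrl.finish_job())"
```

```text
the job is handed in; nothing more can be done
None
```

I handed the job in at about 23 s: all three cups are nested home against the end plate, and the bar is back in the notches at x = −14 mm. The station gave no verdict, and I confirmed the final state from brightness profiles of both cameras, not a viewed picture.

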